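# Sweep the carrot slices into the board's catch tray and push it home

## Robot

A 7-joint arm with a two-finger parallel gripper is mounted at the origin on a cart in front of the work surface, level with it; the furniture and walls round the work are solid. World frame = base frame: x ahead of the robot, y to its left, z up, the work surface at z = 0. Lengths are in m, angles in rad, forces in N, time in s.
With the tool pointing down it reaches from about 0.35 to 0.9 m from the base axis. Payload 8.1 kg.
Tool frame: the origin (TCP) lies between the finger pads; the fingertips stand 11 mm ahead of it and the grasp point (between the pads) lies 8 mm behind it; z points along the fingers, y is the line along which they close (so a half turn about z gives the same grasp; the last joint's range is limited). The gripper opens to 92 mm and grips with 3 to 60 N. Pads are 19 mm wide; open, the fingers measure 130 mm over their backs; the gripper's body (75 mm by 190 mm) begins 47 mm behind the grasp point.
Start: joints at [-1.358, 0.434, 0.025, 1.573, -0.012, 1.134, -0.075], TCP at [0.194, 0.594, 0.238] pointing down, gripper open.
Joint ranges: [-2.62, 2.62], [-0.44, 2.09], [-1.27, 1.32], [0.08, 2.57], [-1.32, 4.46], [0.12, 2], [-2.74, 2.74]. Speed limits (rad/s): [2.22, 2.22, 3.01, 3.01, 3.14, 3.14, 3.14].

## Interface

Orientations are given as a rotation vector (axis times angle).
In Python, from cell import observe, get_image, camera_params, sign_off gives the robot as it stands.
- The arm moves only by the shell command python3 -m pendant 'ROWS' [FORCE]. ROWS is JSON, one flat list of numbers, 7 for each row, row after row: the shift along the tool's x, y, z in m, then the turn, a rotation vector about the tool's x, y, z in rad, then the finger opening in m, from 0 to 0.0918. In form: [dx, dy, dz, rx, ry, rz, jaw, dx, dy, dz, rx, ry, rz, jaw, ...]. A call has 1 to 10 rows; each row shifts and turns the commanded pose from where the row before left it, along the tool's axes as they then stand; what a row does not reach is not made up. A row lasts 1/8 s, in which the tool goes at most 62.5 mm and 10.7 degrees, less where a joint would pass 70% of its speed; a pose out of reach is approached as far as the arm can. A call is refused whole if a number of a shift passes 0.0625 or a number of a turn 0.188, either way. A call with a gripper value outside its range is refused whole. The fingers move at their own pace and stop on an object; FORCE is the grip in N (left out, the last holds). Time passes only in rows, so rows that do not move let the fingers close. It gives the time, the measured TCP pose, the force, the opening and the grip force at its end, in the units of the state.
- observe(): the state, without advancing time (a new reading comes with each control period).
- get_image(name): name is "scene" or "top" or "wrist"; returns the picture (480x640x3 uint8, red, green, blue); there is no depth.
- camera_params(name): a dict with "intrinsics" (3x3 intrinsics, pixels), "dist" ([k1, k2, p1, p2, k3] as OpenCV has them; the pictures are not rectified), "eye" and "rotation" of the camera in the world; the wrist camera has in their place "T_tool_cam" (4x4, takes a point from camera to tool coordinates, whose origin is the TCP and whose axes are the flange's). Camera axes: x right, y down, z forward; pixel columns grow to the right and rows downward; lengths in m; the calibration is good to about 2 mm. A picture is of the moment at which its call begins: read the wrist's pose just before it. camera_params takes no time and is no camera call.
- sign_off(): hands the job in; it is judged then, once.
The state is a dict: "clock": time; "joints": joint angles; "dq": joint speeds; "joint_efforts": joint torques, N m; "position": TCP position; "ee_rot": TCP orientation; "force": force on the tool from outside, world axes, zero at the start; "ft_torque": the same for the moment, N m; "width": opening from 0.0 (shut) to 1.0 (fully open); "gripper_force": force on a finger pad.
Only numpy, scipy, OpenCV 4.12 (cv2) and the standard library are available. Lean on these libraries where they do the work, as an engineer would, in place of code of your own. Each camera call takes 0.05 s, during which the arm holds its last target. There are 200 camera calls.

## Task

Sweep the four carrot slices along the board and off its end into the open catch tray, then push the tray fully home under the board. Pick nothing up, leave the carrot's stalk end and the salt jar standing on the board where they are, and disturb nothing else on the worktop.

Things in the scene. Friction and masses are not known exactly. Their poses are not given: they have to be found in the camera images.
- prep_station: fixed prep station: a wooden chopping board, 250 (x) x 360 (y) x 21 mm, lying centred on a low frame of 250 mm width, a catch tray on runners underneath. Origin on the worktop under the board's centre, z up. The board's top is 67 mm and its underside 46 mm above the worktop. The tray comes out at the -y end. The station does not move when pushed
- board_edge (a point): middle of the board's top edge at the tray end (station x 0, y -180 mm, z 67 mm); axes as the station's
- tray (a joint): how far the tray is drawn out, m: 0 = fully home against its stop, at most 0.16. It slides along the station's -y to open, +y to shut, with about 2 N of friction plus 6 N per m/s, and stays where it is left
- tray_floor (a point): centre of the steel tray's inner floor, moving with the tray, 7 mm above the worktop; axes as the station's. Inside 190 (x) x 287 (y) mm, rim 40 mm above the worktop. Drawn out, it is open for (joint value minus 4 mm) beyond the board's end; what is swept off that end within 85 mm either side of its middle falls in
- tray_front (a point): middle of the outer (-y) face of the tray's wooden front (204 mm wide, 12 mm thick), 22 mm above the worktop, moving with the tray: push here. The front reaches from 3 to 43 mm above the worktop, in the 62 mm wide finger notch in its middle only to 34 mm. When shut, this face stands 8 mm outside the board's end
- slice0: thick carrot slice, a flat disc 30 mm across and 12 mm high, 12 g, loose on the board on a flat side; origin in the centre of its underside, z up
- slice1: thick carrot slice, a flat disc 30 mm across and 12 mm high, 12 g, loose on the board on a flat side; origin in the centre of its underside, z up
- slice2: thick carrot slice, a flat disc 30 mm across and 12 mm high, 12 g, loose on the board on a flat side; origin in the centre of its underside, z up
- slice3: thick carrot slice, a flat disc 30 mm across and 12 mm high, 12 g, loose on the board on a flat side; origin in the centre of its underside, z up
- carrot_top: stalk end of the carrot, to be left: 33 mm across, standing on its cut face on the board, 34 mm high and 49 mm with the green stalk stubs, 25 g, loose; origin in the centre of its underside, z up
- salt_jar: salt jar standing on the board toward the end away from the tray, 43 mm across, 100 mm high, loose; origin in the centre of its underside, z up
- pepper_grinder: wooden pepper mill on the worktop beside the board's far (+x) side, 58 mm across, 140 mm high, loose; origin in the centre of its underside
- kitchen_timer: round kitchen timer on the worktop beyond the tray, 73 mm across, 56 mm high, loose; origin in the centre of its underside
- lemon: lemon on the worktop in front of the board, 71 x 53 x 51 mm, loose; origin in the centre of its underside
- jam_jar: jam jar on the worktop at the left, 66 mm across, 100 mm high, loose; origin in the centre of its underside
- butter_dish: butter dish with its lid on, at the left, 110 x 175 x 76 mm, loose; origin in the centre of its underside
- coffee_mug: mug at the right, 88 x 119 x 99 mm, loose; origin in the middle of its underside's outline
Not all that is in view belongs to the job. What is shaped like the salt_jar but pink or red is not meant.

How it is judged:
On the way, in this order (a step that is already met when the one before it is completed fails the run):
1. all four slices lie in the tray while it is still drawn out (x of slice0 in the frame of tray_floor between -0.1 and 0.1 m and y of slice0 in the frame of tray_floor between -0.148 and 0.148 m and z of slice0 in the frame of tray_floor between -0.006 and 0.045 m and x of slice1 in the frame of tray_floor between -0.1 and 0.1 m and y of slice1 in the frame of tray_floor between -0.148 and 0.148 m and z of slice1 in the frame of tray_floor between -0.006 and 0.045 m and x of slice2 in the frame of tray_floor between -0.1 and 0.1 m and y of slice2 in the frame of tray_floor between -0.148 and 0.148 m and z of slice2 in the frame of tray_floor between -0.006 and 0.045 m and x of slice3 in the frame of tray_floor between -0.1 and 0.1 m and y of slice3 in the frame of tray_floor between -0.148 and 0.148 m and z of slice3 in the frame of tray_floor between -0.006 and 0.045 m and value of joint tray above 0.06 m), for 0.2 s.
2. the tray is pushed home (value of joint tray below 0.006 m), for 0.2 s.
At the end, for the whole second after the job is handed in: All four slices lie at rest inside the tray, the tray is within 6 mm of fully home, and the stalk end and the salt jar stand upright on the board within 20 mm of where they were (x of slice0 in the frame of tray_floor between -0.1 and 0.1 m and y of slice0 in the frame of tray_floor between -0.148 and 0.148 m and z of slice0 in the frame of tray_floor between -0.006 and 0.036 m and x of slice1 in the frame of tray_floor between -0.1 and 0.1 m and y of slice1 in the frame of tray_floor between -0.148 and 0.148 m and z of slice1 in the frame of tray_floor between -0.006 and 0.036 m and x of slice2 in the frame of tray_floor between -0.1 and 0.1 m and y of slice2 in the frame of tray_floor between -0.148 and 0.148 m and z of slice2 in the frame of tray_floor between -0.006 and 0.036 m and x of slice3 in the frame of tray_floor between -0.1 and 0.1 m and y of slice3 in the frame of tray_floor between -0.148 and 0.148 m and z of slice3 in the frame of tray_floor between -0.006 and 0.036 m and value of joint tray below 0.006 m and linear speed of each of slice0, slice1, slice2, slice3 below 0.02 m/s and distance of each of carrot_top, salt_jar from where it was at the start of the episode below 0.02 m and angle between each of carrot_top, salt_jar's own z axis and vertical below 0.15 rad); the robot touches nothing.
It fails at once if slice lifted more than 20 mm above the board (z of any of slice0, slice1, slice2, slice3 in the frame of board_edge above 0.02 m).
It fails at once if the stalk end or the salt jar was shifted by more than 20 mm or tipped (distance of any of carrot_top, salt_jar from where it was at the start of the episode above 0.02 m or angle between any of carrot_top, salt_jar's own z axis and vertical above 0.6 rad).
It fails at once if something else on the worktop was shifted by more than 20 mm (distance of any of pepper_grinder, kitchen_timer, lemon, jam_jar, butter_dish, coffee_mug from where it was at the start of the episode above 0.02 m).
It also fails if it takes over 72 s, if anything falls off the work surface, if the arm or the gripper's body presses on something with over 40 N, if the wrist force passes 120 N, or if a joint passes its speed limit or range.

## Working session

There is one attempt and no reset: what is moved stays moved. The work goes in short steps, Python scripts to look and compute and a shell command to move; the robot and the scene stay as the last step left them, time stands still between calls to the robot, and variables do not carry over. Pictures are saved under pics/ and viewed, at most 10 in all, crops included, and the job is handed in when it is done.

```bash
mkdir -p pics; ls
python3 - <<'E'
from cell import *
import cv2
print(observe())
for n in ("scene","top"):
    p=camera_params(n); print(n,p)
    cv2.imwrite(f"pics/{n}0.png",get_image(n)[:,:,::-1])
E
```

```text
pics
{'clock': 0.0, 'joints': array([-1.35755739,  0.4352171 ,  0.02496756,  1.57409833, -0.01158012,
        1.13399187, -0.07507056]), 'dq': array([ 0.0005706 ,  0.0006292 , -0.001874  ,  0.00035335,  0.00325757,
       -0.00090717, -0.00155913]), 'joint_efforts': array([-2.80430868e-04, -6.67831135e+01,  9.84704420e-01, -3.14475095e+01,
       -6.06365525e-02,  4.25726152e-02,  1.64898338e-04]), 'position': array([0.19403669, 0.59359763, 0.23694808]), 'ee_rot': array([-4.94086855e-01, -3.10240455e+00,  2.46211199e-03]), 'force': array([-1.00430314, -0.50612829, -0.82789148]), 'ft_torque': array([ 0.02897271, -0.01158258,  0.0218247 ]), 'gripper_force': 0.0, 'width': 1.0010929370390165}
scene {'intrinsics': array([[587.07367639,   0.        , 321.22824213],
       [  0.        , 587.07367639, 241.59989105],
       [  0.        ,   0.        ,   1.        ]]), 'dist': array([-0.13836249,  0.        ,  0.        ,  0.        ,  0.        ]), 'eye': array([-0.54099635,  0.56525596,  1.12147839]), 'rotation': array([-1.35092868,  2.10288898, -0.96907102])}
top {'intrinsics': array([[586.04154049,   0.        , 323.60378874],
       [  0.        , 586.04154049, 232.05456631],
       [  0.        ,   0.        ,   1.        ]]), 'dist': array([0.03715783, 0.        , 0.        , 0.        , 0.        ]), 'eye': array([-0.47587114,  0.09169768,  1.5018448 ]), 'rotation': array([-1.78247648,  1.93151145, -0.62206514])}
```

View pics/scene0.png

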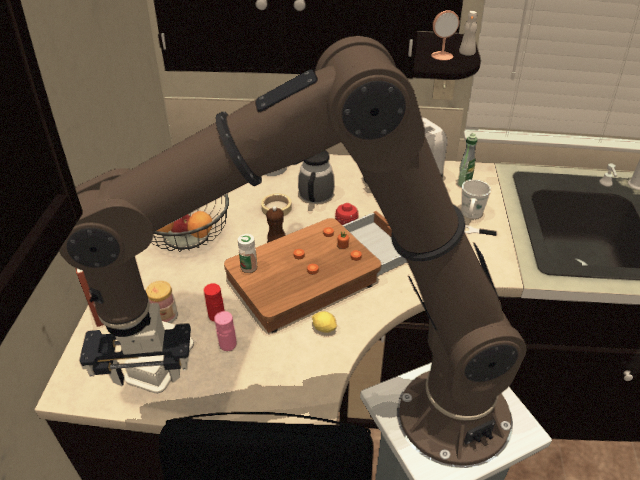

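View pics/top0.png

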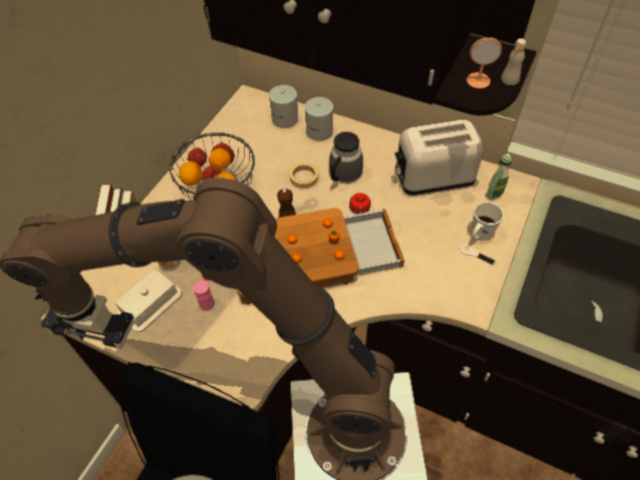

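The scene view shows the board with corners near (226,265), (272,325), (381,265) and (333,222). The four slices are at (299,254), (328,232), (313,268) and (355,255). The stalk end with the green stubs is at (343,240), and the white and green salt jar is at (247,253); the red and pink jars at (214,300) and (226,330) are decoys. The top view shows the open tray at (375,245) with its wooden front at (390,237). The timer is the red thing at (360,203), and the lemon appears in the scene view only, at (324,322).

```bash
cat > h.py <<'E'
import numpy as np, cv2
from scipy.spatial.transform import Rotation as R
from cell import *
def cam(n):
    p=camera_params(n); 
    return p['intrinsics'],p['dist'],R.from_rotvec(p['rotation']).as_matrix(),np.array(p['eye'])
def wcam(o):
    p=camera_params('wrist'); T=p['T_tool_cam']; Rt=R.from_rotvec(o['ee_rot']).as_matrix()
    return p['intrinsics'],p['dist'],Rt@T[:3,:3],o['position']+Rt@T[:3,3]
def cast(c,px,z):
    K,d,Rm,e=c
    u=cv2.undistortPoints(np.array(px,float).reshape(-1,1,2),K,d)[:,0]
    v=np.c_[u,np.ones(len(u))]@Rm.T
    return e+v*((z-e[2])/v[:,2])[:,None]
def proj(c,P):
    K,d,Rm,e=c
    return cv2.projectPoints((np.atleast_2d(P)-e)@Rm,np.zeros(3),np.zeros(3),K,d)[0][:,0]
def blobs(img,lo,hi,amin=15):
    m=cv2.inRange(cv2.cvtColor(img,cv2.COLOR_RGB2HSV),lo,hi)
    n,l,s,c=cv2.connectedComponentsWithStats(m)
    return [(c[i],s[i]) for i in range(1,n) if s[i,4]>=amin]
E
python3 - <<'E'
from h import *
np.set_printoptions(precision=3,suppress=True)
for n in("scene","top"):
    c=cam(n); im=cv2.imread(f"pics/{n}0.png")[:,:,::-1].copy()
    print(n,proj(c,[[0,0,0],[0.194,.594,.238]]))
    for ce,s in blobs(im,(4,190,170),(16,255,255)): print(ce,s,cast(c,[ce],.075)[0])
c=cam("scene")
print(cast(c,[[226,265],[272,322],[381,264],[333,221]],.067))
im=cv2.imread("pics/scene0.png")
cv2.imwrite("pics/crop1.png",cv2.resize(im[190:345,200:440],None,fx=3.3,fy=3.3,interpolation=cv2.INTER_CUBIC))
im=cv2.imread("pics/top0.png")
cv2.imwrite("pics/crop2.png",cv2.resize(im[170:310,230:430],None,fx=4,fy=4,interpolation=cv2.INTER_CUBIC))
E
```

```text
scene [[453.625 413.735]
 [145.777 374.501]]
top [[354.808 431.819]
 [ 99.305 337.94 ]]
[219.566 157.038] [209 148  20  17 182] [0.922 0.359 0.075]
[194.409 170.455] [188 161  10  19  66] [0.869 0.44  0.075]
[221.12 174.16] [217 172  11   6  25] [0.844 0.351 0.075]
[310.903 229.592] [ 276  209   74   46 2121] [0.593 0.072 0.075]
[339.248 250.847] [326 245  26  13 137] [ 0.507 -0.006  0.075]
[296.027 255.581] [291 252  11   9  74] [0.501 0.122 0.075]
[332.161 269.73 ] [306 260  52  20 534] [0.443 0.02  0.075]
[[ 0.607  0.325  0.067]
 [ 0.367  0.285  0.067]
 [ 0.439 -0.051  0.067]
 [ 0.658 -0.014  0.067]]
```

View pics/crop1.png

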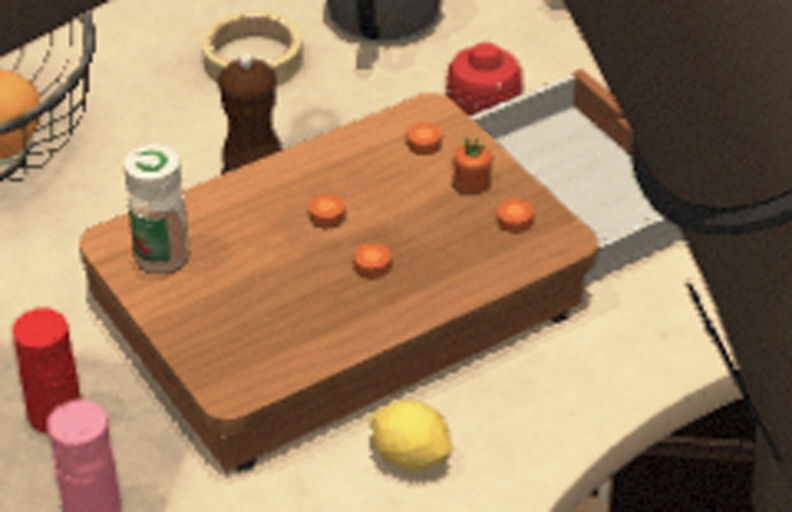

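View pics/crop2.png

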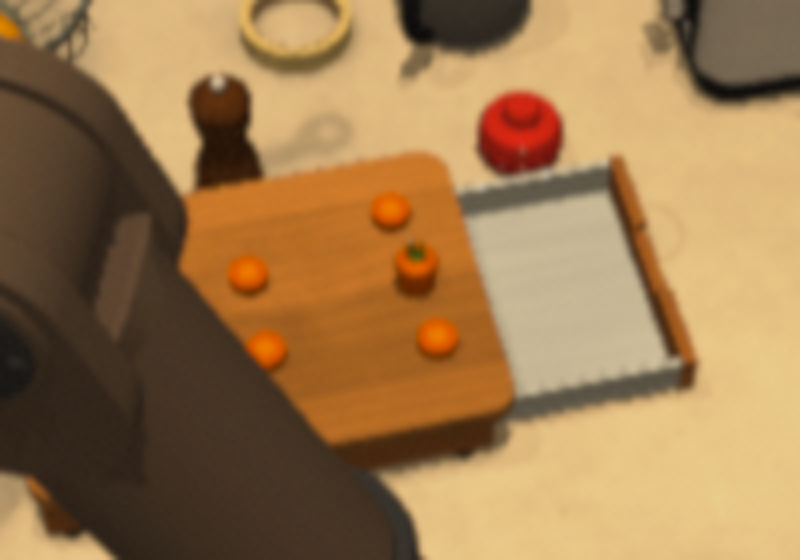

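Run:
```python
from h import *
np.set_printoptions(precision=3,suppress=True)
s=cam("scene");t=cam("top")
S=lambda p,z:cast(s,(np.array(p,float)+.5)/3.3-.5+[200,190],z)
T=lambda p,z:cast(t,(np.array(p,float)+.5)/4-.5+[230,170],z)
print("board S",S([[82,240],[205,400],[240,416],[585,264],[597,238],[445,102],[415,95],[100,222]],.067))
print("board T",T([[445,170],[510,385],[420,155],[190,195],[330,440],[500,405]],.067))
print("slices S",S([[424,137],[326,210],[372,259],[515,214]],.074))
print("slices T",T([[391,211],[248,274],[267,349],[438,338]],.074))
print("carrot",S([[472,162]],.086),T([[416,264]],.089),"salt",S([[160,255]],.067),S([[152,155]],.165))
print("tray front top",T([[617,157],[690,362],[622,160],[684,385]],.043),"timer",T([[521,145]],.02),S([[485,80]],.025))
print("lemon",S([[411,436]],.025),"mill",S([[248,62]],.135),T([[218,85]],.138))
```

```text
board S [[ 0.619  0.326  0.067]
 [ 0.412  0.295  0.067]
 [ 0.386  0.277  0.067]
 [ 0.424 -0.031  0.067]
 [ 0.447 -0.054  0.067]
 [ 0.658 -0.019  0.067]
 [ 0.678  0.001  0.067]
 [ 0.634  0.306  0.067]]
board T [[ 0.658 -0.025  0.067]
 [ 0.455 -0.054  0.067]
 [ 0.675 -0.007  0.067]
 [ 0.651  0.174  0.067]
 [ 0.419  0.08   0.067]
 [ 0.438 -0.045  0.067]]
slices S [[ 0.614  0.022  0.074]
 [ 0.563  0.134  0.074]
 [ 0.493  0.124  0.074]
 [ 0.494 -0.003  0.074]]
slices T [[ 0.617  0.02   0.074]
 [ 0.566  0.132  0.074]
 [ 0.497  0.121  0.074]
 [ 0.496 -0.005  0.074]]
carrot [[0.555 0.006 0.086]] [[0.554 0.006 0.089]] salt [[0.576 0.274 0.067]] [[0.582 0.269 0.165]]
tray front top [[ 0.679 -0.165  0.043]
 [ 0.479 -0.192  0.043]
 [ 0.675 -0.168  0.043]
 [ 0.46  -0.185  0.043]] timer [[ 0.716 -0.093  0.02 ]] [[ 0.72  -0.09   0.025]]
lemon [[0.35  0.156 0.025]] mill [[0.7   0.146 0.135]] [[0.7   0.146 0.138]]
```

The station is turned about 8.2°, with its centre near (0.531, 0.136), and the tray is drawn out about 131 mm. Board length, slice spacing and heights all agree to within 10 mm. The plan is to turn the tool so its y runs along station x, then push each slice with a two-finger cradle.

```bash
python3 -m pendant '[0,0,0,0,0,0.159,0.014,0,0,0,0,0,0.159,0.014,0,0,0,0,0,0.159,0.014,0,0,0,0,0,0.159,0.014,0,0,0,0,0,0.159,0.014,0,0,0,0,0,0.159,0.014,0,0,0,0,0,0.159,0.014,0,0,0,0,0,0,0.014]' 10
cat >> h.py <<'E'
th=np.radians(8.2); ux=np.array([np.cos(th),np.sin(th)]); uy=np.array([-ux[1],ux[0]]); C=np.array([.531,.136])
def st(p): d=np.asarray(p)[...,:2]-C; return np.stack([d@ux,d@uy],-1)
def where():
    o=observe(); Rm=R.from_rotvec(o['ee_rot']).as_matrix()
    print('t',round(o['clock'],2),'st',st(o['position']).round(4),'z',o['position'][2].round(4),'yang',np.degrees(np.arctan2(Rm[1,1],Rm[0,1])).round(2),'tilt',Rm[:2,2].round(4),'F',np.round(o['force'],1),'w',round(o['width']*.0918,4))
E
python3 -c "
from h import *; where()"
```

```text
clock: 1.1
position: [0.194, 0.5939, 0.2373]
ee_rot: [2.057, 2.374, -0.001]
force: [0.1, -0.4, -0.2]
width: 0.188
gripper_force: 0.0
t 1.1 st [-0.2683  0.5013] z 0.2373 yang 8.19 tilt [ 0.0001 -0.0008] F [ 0.1 -0.4 -0.2] w 0.0172
```

```bash
python3 -m pendant '[-0.05,0.02,-0.01,0,0,0,0.014,-0.05,0.02,-0.01,0,0,0,0.014,-0.05,0.02,-0.01,0,0,0,0.014,-0.05,0.02,-0.01,0,0,0,0.014,-0.05,0.02,-0.01,0,0,0,0.014,-0.05,0.02,0,0,0,0,0.014,-0.05,0.02,0,0,0,0,0.014,-0.05,0.02,0,0,0,0,0.014,-0.05,0.02,0,0,0,0,0.014,-0.05,0.03,0,0,0,0,0.014]'
python3 -m pendant '[-0.04,0.01,0,0,0,0,0.014,-0.02,0,0,0,0,0,0.014,0,0,0,0,0,0,0.014]'
python3 - <<'E'
from h import *
where(); o=observe(); im=get_image("wrist"); cv2.imwrite("pics/w1.png",im[:,:,::-1]); c=wcam(o)
for ce,s in blobs(im,(4,190,150),(16,255,255),150): print(ce.round(),s,st(cast(c,[ce],.077)).round(4))
print("cam",st(c[3]),c[3][2])
E
```

```text
clock: 2.35
position: [0.473, 0.1274, 0.2879]
ee_rot: [-2.052, -2.379, -0.001]
force: [1.2, 1.0, 0.7]
width: 0.15
gripper_force: 0.0
clock: 2.72
position: [0.4912, 0.0691, 0.2877]
ee_rot: [2.058, 2.373, -0.001]
force: [0.2, -0.1, -1.0]
width: 0.151
gripper_force: 0.0
t 2.73 st [-0.0489 -0.0605] z 0.2877 yang 8.13 tilt [-0.     -0.0005] F [ 0.2 -0.1 -1. ] w 0.0139
[332. 158.] [319 147  28  23 497] [[-0.0364 -0.0044]]
[401. 160.] [387 147  28  29 508] [[ 0.0357 -0.0054]]
[423. 266.] [411 255  26  24 474] [[ 0.0695 -0.1251]]
[316. 273.] [304 261  26  24 478] [[-0.0538 -0.1328]]
[369. 275.] [356 266  28  22 336] [[ 0.0072 -0.1365]]
cam [-0.04870217  0.02178955] 0.4338125347233179
```

View pics/w1.png

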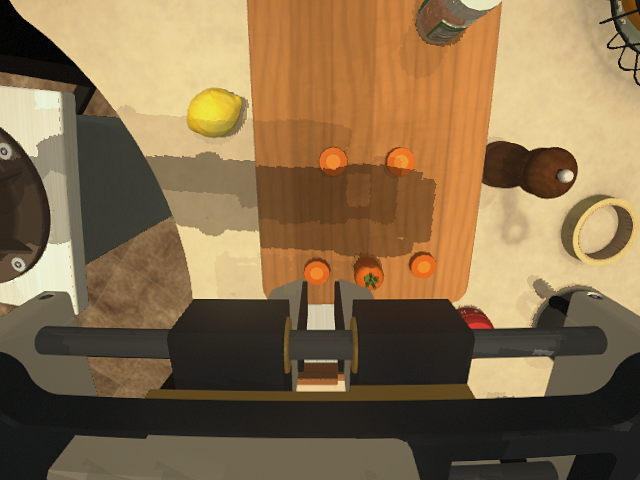

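The wrist view shows the slices at (332,158), (401,160), (423,266) and (316,273), and the stalk end with green stubs at (369,275). These agree with the earlier fixes to within 4 mm. The white-capped salt jar is at (455,15), upright. Descending behind slice3 first.

```bash
python3 -m pendant '[0,-0.003,0.05,0,0,0,0.014,0,-0.002,0.05,0,0,0,0.014,0,0,0.05,0,0,0,0.014,0,0,0.04,0,0,0,0.014,0,0,0.012,0,0,0,0.014,0,0,0,0,0,0,0.014]'; python3 -c "
from h import *; where()"
```

```text
clock: 3.52
position: [0.4861, 0.0709, 0.0858]
ee_rot: [-2.056, -2.375, 0.001]
force: [0.1, -0.4, -0.1]
width: 0.15
gripper_force: 0.0
t 3.52 st [-0.0537 -0.058 ] z 0.0858 yang 8.23 tilt [-0.0007  0.0001] F [ 0.1 -0.4 -0.1] w 0.0137
```

```bash
python3 -m pendant '[-0.013,0,0,0,0,0,0.014,-0.013,0,0,0,0,0,0.014,-0.013,0,0,0,0,0,0.014,-0.013,0,0,0,0,0,0.014,-0.013,0,0,0,0,0,0.014,-0.013,0,0,0,0,0,0.014,-0.013,0,0,0,0,0,0.014,-0.013,0,0,0,0,0,0.014,-0.013,0,0,0,0,0,0.014,-0.013,0,0,0,0,0,0.014]'
python3 -m pendant '[-0.006,0,0,0,0,0,0.014,0,0,0,0,0,0,0.014,0,0,-0.05,0,0,0,0.014,0,0,-0.05,0,0,0,0.014,0.04,0.03,0,0,0,0,0.014,0.04,0.03,0,0,0,0,0.014,0.04,0.03,0,0,0,0,0.014,0,0.03,0,0,0,0,0.014,0,0,0,0,0,0,0.014]'
python3 - <<'E'
from h import *
where()
for n in("scene","top"):
    c=cam(n); im=get_image(n); cv2.imwrite(f"pics/{n}1.png",im[:,:,::-1])
    for ce,s in blobs(im,(4,190,150),(16,255,255),15): print(n,ce.round(),s[4],st(cast(c,[ce],.075)).round(3),st(cast(c,[ce],.015)).round(3))
E
```

```text
clock: 4.78
position: [0.5047, -0.0594, 0.0857]
ee_rot: [-2.058, -2.373, 0.0]
force: [0.4, -0.5, -0.3]
width: 0.151
gripper_force: 0.0
clock: 5.9
position: [0.6084, 0.0729, 0.1852]
ee_rot: [2.055, 2.376, -0.0]
force: [-0.9, -1.2, 0.8]
width: 0.153
gripper_force: 0.0
t 5.9 st [ 0.0676 -0.0734] z 0.1852 yang 8.28 tilt [ 0.0003 -0.0004] F [-0.9 -1.2  0.8] w 0.0141
top [219. 157.] 217 [[0.418 0.165]] [[0.478 0.168]]
top [195. 171.] 89 [[0.374 0.251]] [[0.432 0.257]]
top [218. 181.] 95 [[0.314 0.182]] [[0.369 0.186]]
top [342. 218.] 21 [[ 0.074 -0.173]] [[ 0.119 -0.185]]
top [387. 218.] 18 [[ 0.044 -0.308]] [[ 0.088 -0.326]]
top [260. 258.] 3226 [[-0.015  0.095]] [[0.027 0.095]]
top [396. 244.] 50 [[-0.057 -0.308]] [[-0.017 -0.325]]
top [203. 253.] 22 [[0.039 0.256]] [[0.083 0.262]]
top [363. 261.] 50 [[-0.094 -0.196]] [[-0.056 -0.208]]
```

Slice3 is in the tray at top pixel (363,261), station (-0.056, -0.208). Next is slice0.

```bash
python3 -m pendant '[-0.015,0.001,0,0,0,0,0.014,0,0,0,0,0,0,0.014,0,0,0.05,0,0,0,0.014,0,0,0.04,0,0,0,0.014,0,0,0.009,0,0,0,0.014,0,0,0,0,0,0,0.014]'; python3 -c "
from h import *; where()"
```

```text
clock: 6.75
position: [0.6105, 0.0562, 0.0873]
ee_rot: [2.059, 2.373, -0.0]
force: [0.0, -0.3, 0.4]
width: 0.156
gripper_force: 0.0
t 6.75 st [ 0.0673 -0.0903] z 0.0873 yang 8.1 tilt [-0.     -0.0001] F [ 0.  -0.3  0.4] w 0.0143
```

```bash
python3 -m pendant '[-0.012,0,0,0,0,0,0.014,-0.012,-0.001,0,0,0,0,0.014,-0.012,-0.001,0,0,0,0,0.014,-0.012,-0.001,0,0,0,0,0.014,-0.012,-0.001,0,0,0,0,0.014,-0.012,-0.001,0,0,0,0,0.014,-0.012,-0.001,0,0,0,0,0.014,-0.012,-0.001,0,0,0,0,0.014,-0.006,0,0,0,0,0,0.014,0,0,0,0,0,0,0.014]'
python3 -m pendant '[0,0,-0.05,0,0,0,0.014,0,0,-0.05,0,0,0,0.014,0.05,-0.005,0,0,0,0,0.014,0.06,-0.005,0,0,0,0,0.014,0.06,-0.005,0,0,0,0,0.014,0.05,-0.005,0,0,0,0,0.014,0,0,0,0,0,0,0.014]'
python3 - <<'E'
from h import *
where(); o=observe(); im=get_image("wrist"); c=wcam(o)
for ce,s in blobs(im,(4,190,150),(16,255,255),150): print(ce.round(),s[4],st(cast(c,[ce],.077)).round(4))
for n in("top",):
    c=cam(n); im=get_image(n); cv2.imwrite(f"pics/{n}2.png",im[:,:,::-1])
    for ce,s in blobs(im,(4,190,150),(16,255,255),15): print(n,ce.round(),s[4],st(cast(c,[ce],.075)).round(3),st(cast(c,[ce],.015)).round(3))
E
```

```text
clock: 8.0
position: [0.6179, -0.0459, 0.0867]
ee_rot: [2.059, 2.373, -0.0]
force: [-0.6, 0.2, -0.7]
width: 0.156
gripper_force: 0.0
clock: 8.88
position: [0.565, 0.1761, 0.1863]
ee_rot: [-2.046, -2.381, -0.001]
force: [0.5, -0.5, -0.2]
width: 0.156
gripper_force: 0.0
t 8.88 st [0.0394 0.0348] z 0.1863 yang 8.66 tilt [-0.0015  0.0024] F [ 0.5 -0.5 -0.2] w 0.0143
[230. 288.] 377 [[-0.0365 -0.0078]]
[315. 289.] 226 [[ 0.0352 -0.0076]]
top [219. 157.] 217 [[0.418 0.165]] [[0.478 0.168]]
top [195. 171.] 91 [[0.374 0.251]] [[0.432 0.257]]
top [218. 181.] 95 [[0.313 0.182]] [[0.368 0.186]]
top [338. 227.] 532 [[ 0.044 -0.154]] [[ 0.088 -0.165]]
top [387. 217.] 21 [[ 0.045 -0.309]] [[ 0.089 -0.326]]
top [256. 230.] 119 [[0.088 0.091]] [[0.134 0.091]]
top [246. 265.] 1347 [[-0.031  0.14 ]] [[0.01  0.141]]
top [353. 231.] 48 [[ 0.016 -0.195]] [[ 0.059 -0.208]]
top [396. 244.] 51 [[-0.056 -0.307]] [[-0.017 -0.325]]
top [204. 253.] 20 [[0.04  0.254]] [[0.084 0.26 ]]
top [363. 261.] 50 [[-0.094 -0.196]] [[-0.056 -0.208]]
top [352. 265.] 85 [[-0.1   -0.162]] [[-0.062 -0.173]]
```

Slice0 is in the tray at top pixel (353,231), station (0.059, -0.208). Slice1 needs a curved path that keeps the gripper body clear of the mill and the fingers clear of the stalk end.

```bash
python3 -m pendant '[0,-0.005,0,0,0,0,0.01,0,0,0.05,0,0,0,0.01,0,0,0.04,0,0,0,0.01,0,0,0.009,0,0,0,0.01,0,0,0,0,0,0,0.01]'; python3 -c "
from h import *; where()"
```

```text
clock: 9.6
position: [0.5624, 0.1679, 0.0882]
ee_rot: [2.06, 2.372, -0.0]
force: [0.6, -0.0, 0.1]
width: 0.114
gripper_force: 0.0
t 9.6 st [0.0356 0.0271] z 0.0882 yang 8.04 tilt [ 0.0001 -0.0004] F [ 0.6 -0.   0.1] w 0.0104
```

```bash
python3 -m pendant '[-0.011,0,0,0,0,0,0.01,-0.011,0,0,0,0,0,0.01,-0.011,0,0,0,0,0,0.01,-0.011,0,0,0,0,0,0.01,-0.011,0,0,0,0,0,0.01,-0.011,0,0,0,0,0,0.01,-0.011,0.002,0,0,0,0,0.01,-0.011,0.002,0,0,0,0,0.01,0,0,0,0,0,0,0.01]'
python3 - <<'E'
from h import *
where(); o=observe(); im=get_image("wrist"); cv2.imwrite("pics/w3.png",im[:,:,::-1]); c=wcam(o)
for ce,s in blobs(im,(4,190,120),(16,255,255),50): print(ce.round(),s[4],st(cast(c,[ce],.077)).round(4))
for n in("top",):
    c=cam(n); im=get_image(n); cv2.imwrite(f"pics/{n}3.png",im[:,:,::-1])
    for ce,s in blobs(im,(4,190,150),(16,255,255),15): print(n,ce.round(),s[4],st(cast(c,[ce],.075)).round(3))
E
```

```text
clock: 10.72
position: [0.5788, 0.0809, 0.0878]
ee_rot: [2.06, 2.371, -0.0]
force: [0.1, 0.1, 1.4]
width: 0.111
gripper_force: 0.0
t 10.72 st [ 0.0394 -0.0613] z 0.0878 yang 8.03 tilt [ 0.0003 -0.0005] F [0.1 0.1 1.4] w 0.0102
[161. 194.] 2937 [[-0.036  -0.0062]]
[321. 323.] 213 [[ 0.0395 -0.0763]]
[321. 361.] 59 [[ 0.0395 -0.1006]]
top [220. 157.] 214 [[0.419 0.165]]
top [195. 171.] 88 [[0.375 0.251]]
top [218. 181.] 93 [[0.314 0.182]]
top [357. 195.] 18 [[ 0.151 -0.243]]
top [341. 224.] 163 [[ 0.053 -0.167]]
top [387. 218.] 18 [[ 0.041 -0.309]]
top [259. 258.] 3034 [[-0.014  0.099]]
top [353. 231.] 48 [[ 0.016 -0.195]]
top [392. 235.] 21 [[-0.024 -0.306]]
top [399. 252.] 23 [[-0.089 -0.309]]
top [203. 253.] 20 [[0.04  0.257]]
top [363. 261.] 50 [[-0.094 -0.196]]
```

```bash
python3 -m pendant '[-0.008,0.003,0,0,0,0,0.01,-0.008,0.003,0,0,0,0,0.01,-0.008,0.003,0,0,0,0,0.01,-0.008,0.003,0,0,0,0,0.01,-0.008,0.003,0,0,0,0,0.01,-0.01,0.001,0,0,0,0,0.01,-0.012,0,0,0,0,0,0.01,-0.012,0,0,0,0,0,0.01,-0.012,0,0,0,0,0,0.01,-0.012,-0.001,0,0,0,0,0.01]'
python3 -m pendant '[-0.013,-0.001,0,0,0,0,0.01,-0.013,-0.001,0,0,0,0,0.01,0,0,0,0,0,0,0.01,0,0,-0.05,0,0,0,0.01,0,0,-0.05,0,0,0,0.01,0.05,-0.025,0,0,0,0,0.01,0.055,-0.025,0,0,0,0,0.01,0.055,-0.025,0,0,0,0,0.01,0.05,-0.014,0,0,0,0,0.01,0,0,0,0,0,0,0.01]'
python3 - <<'E'
from h import *
where(); o=observe(); im=get_image("wrist"); c=wcam(o)
for ce,s in blobs(im,(4,190,150),(16,255,255),150): print(ce.round(),s[4],st(cast(c,[ce],.077)).round(4))
for n in("top",):
    c=cam(n); im=get_image(n); cv2.imwrite("pics/top4.png",cv2.resize(im[170:310,230:430,::-1],None,fx=4,fy=4,interpolation=cv2.INTER_CUBIC))
    for ce,s in blobs(im[:,320:],(4,190,150),(16,255,255),15): print(n,ce.round(),s[4],st(cast(c,[ce+[320,0]],.015)).round(3))
E
```

```text
clock: 12.08
position: [0.6072, -0.0135, 0.0878]
ee_rot: [2.059, 2.373, 0.0]
force: [0.4, 0.0, 0.4]
width: 0.108
gripper_force: 0.1
clock: 13.32
position: [0.4887, 0.1619, 0.1876]
ee_rot: [-2.047, -2.38, -0.001]
force: [-0.6, -0.5, 0.0]
width: 0.111
gripper_force: 0.0
t 13.32 st [-0.0381  0.0317] z 0.1876 yang 8.62 tilt [-0.0013  0.002 ] F [-0.6 -0.5  0. ] w 0.0102
[322. 284.] 219 [[-0.0364 -0.0074]]
top [ 67. 218.] 21 [[ 0.087 -0.325]]
top [ 32. 232.] 69 [[ 0.059 -0.202]]
top [ 76. 244.] 52 [[-0.018 -0.325]]
top [ 43. 261.] 51 [[-0.056 -0.208]]
```

View pics/top4.png

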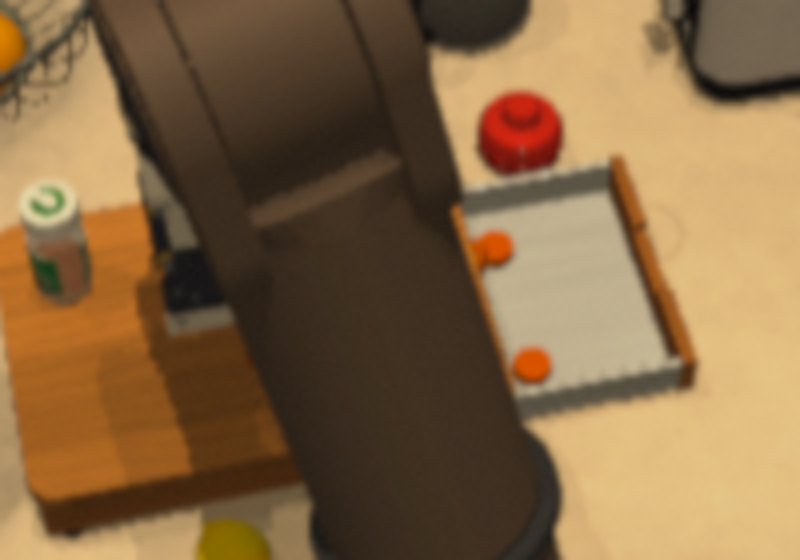

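The top crop shows slice3 at crop (532,365) and slice0 at (495,247), with slice1 just behind it at the board edge (478,255). All three look low in the tray. Next is slice2.

```bash
python3 -m pendant '[0,0,0.05,0,0,0,0.01,0,0,0.04,0,0,0,0.01,0,0,0.011,0,0,0,0.01,0,0,0,0,0,0,0.01]'; python3 -c "
from h import *; where()"
```

```text
clock: 13.92
position: [0.4915, 0.1557, 0.0869]
ee_rot: [2.06, 2.371, -0.001]
force: [0.1, 0.7, -0.4]
width: 0.111
gripper_force: 0.0
t 13.93 st [-0.0363  0.0251] z 0.0869 yang 8.03 tilt [-0.0003 -0.0007] F [ 0.1  0.7 -0.4] w 0.0102
```

```bash
python3 -m pendant '[-0.012,0,0,0,0,0,0.01,-0.012,0,0,0,0,0,0.01,-0.012,-0.001,0,0,0,0,0.01,-0.012,-0.001,0,0,0,0,0.01,-0.012,-0.001,0,0,0,0,0.01,-0.012,-0.002,0,0,0,0,0.01,-0.012,-0.002,0,0,0,0,0.01,-0.012,-0.002,0,0,0,0,0.01,-0.012,-0.002,0,0,0,0,0.01,-0.012,-0.001,0,0,0,0,0.01]'
python3 -m pendant '[-0.012,-0.001,0,0,0,0,0.01,-0.012,0,0,0,0,0,0.01,-0.012,0,0,0,0,0,0.01,-0.012,0,0,0,0,0,0.01,-0.012,0,0,0,0,0,0.01,-0.012,0,0,0,0,0,0.01,-0.013,0,0,0,0,0,0.01,-0.013,0,0,0,0,0,0.01,0,0,0,0,0,0,0.01]'
python3 -m pendant '[0,0,-0.05,0,0,0,0.09,0,0,-0.05,0,0,0,0.09,0,0,-0.05,0,0,0,0.09,-0.04,0.01,-0.05,0,0,0,0.09,-0.05,0.01,0,0,0,0,0.09,-0.05,0.01,0,0,0,0,0.09,-0.04,0.015,0,0,0,0,0.09,0,0,0,0,0,0,0.09]'
python3 - <<'E'
from h import *
where(); o=observe(); im=get_image("wrist"); cv2.imwrite("pics/w5.png",im[:,:,::-1]); c=wcam(o)
for ce,s in blobs(im,(4,190,150),(16,255,255),50): print(ce.round(),s[4],st(cast(c,[ce],.018)).round(4),st(cast(c,[ce],.085)).round(4))
E
```

```text
clock: 15.18
position: [0.496, 0.0354, 0.0867]
ee_rot: [-2.058, -2.373, 0.0]
force: [0.2, -0.1, -0.6]
width: 0.108
gripper_force: 0.1
clock: 16.3
position: [0.5091, -0.0623, 0.0868]
ee_rot: [2.06, 2.371, -0.0]
force: [-0.4, 0.4, 0.1]
width: 0.107
gripper_force: 0.0
clock: 17.3
position: [0.5785, -0.2344, 0.2844]
ee_rot: [2.062, 2.369, -0.003]
force: [0.1, 0.4, -0.2]
width: 0.931
gripper_force: 0.0
t 17.3 st [-0.0058 -0.3734] z 0.2844 yang 7.92 tilt [-0.0008 -0.0017] F [ 0.1  0.4 -0.2] w 0.0855
[280.  31.] 165 [[-0.0493 -0.1827]] [[-0.0421 -0.2003]]
[372.  31.] 209 [[ 0.0515 -0.1839]] [[ 0.0423 -0.2013]]
[381.  54.] 391 [[ 0.0621 -0.2064]] [[ 0.0512 -0.2202]]
[277.  54.] 496 [[-0.0535 -0.207 ]] [[-0.0456 -0.2206]]
```

View pics/w5.png

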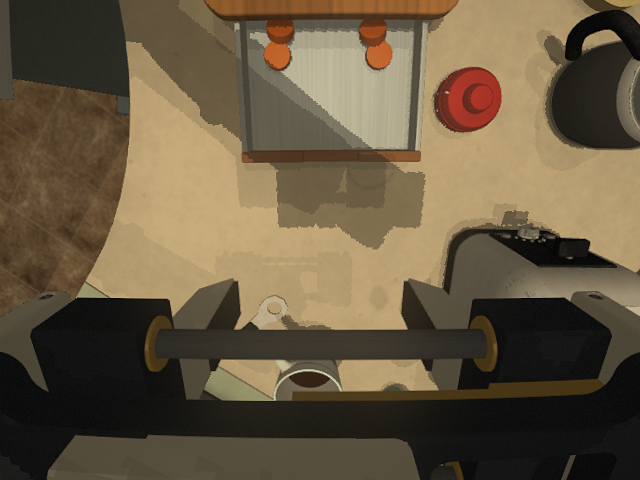

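Run:
```python
from h import *
o=observe(); c=wcam(o); im=cv2.imread("pics/w5.png")
print("front",st(cast(c,[[243,161],[331,161],[419,160]],.043)).round(3))
print("handle/mug rim",st(cast(c,[[265,296],[286,296],[310,368]],.09)).round(3),"toaster",st(cast(c,[[445,265],[460,230]],.1)).round(3), st(cast(c,[[445,265],[460,230]],.0)).round(3))
t=cam("top"); print("mug top",st(cast(t,[[473,231],[487,213]],.095)).round(3),"toaster",st(cast(t,[[400,180],[405,130]],.15)).round(3),st(cast(t,[[400,180]],.0)).round(3))
s=get_image("scene"); cv2.imwrite("pics/s6.png",np.vstack([cv2.resize(im[0:90,220:440],(792,324),interpolation=2),cv2.resize(s[200:270,310:490,::-1],(792,270),interpolation=2)]))
```

```text
front [[-0.094 -0.32 ]
 [ 0.006 -0.32 ]
 [ 0.106 -0.319]]
handle/mug rim [[-0.069 -0.465]
 [-0.045 -0.465]
 [-0.019 -0.563]] toaster [[ 0.127 -0.424]
 [ 0.138 -0.385]] [[ 0.167 -0.465]
 [ 0.182 -0.414]]
mug top [[-0.078 -0.537]
 [-0.023 -0.603]] toaster [[ 0.12  -0.367]
 [ 0.325 -0.447]] [[ 0.244 -0.419]]
```

View pics/s6.png

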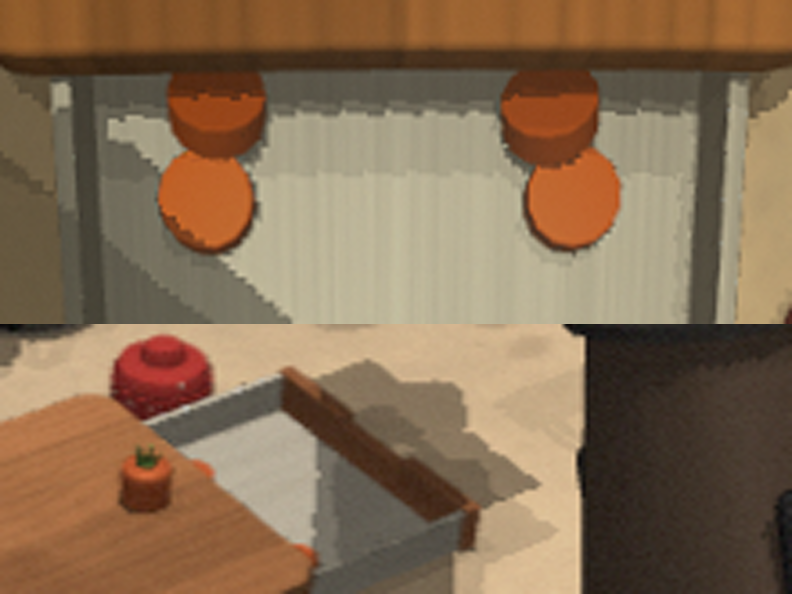

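The enlarged view shows all four slices in the tray. The two rear ones have their front edges resting on the front ones, well below the board's underside. The stalk end still stands on the board. The tray front is centred at a=+0.006, b=-0.320. I'll descend outside it with the fingers wide open, straddling the notch.

```bash
python3 -m pendant '[0.01,0.005,0.05,0,0,0,0.0918,0.01,0.005,0.05,0,0,0,0.0918,0.003,0.001,0.05,0,0,0,0.0918,0,0,0.05,0,0,0,0.0918,0,0,0.03,0,0,0,0.0918,0,0,0.017,0,0,0,0.0918,0,0,0,0,0,0,0.0918,0,0,0,0,0,0,0.0918]'; python3 -c "
from h import *; where()"
```

```text
clock: 18.4
position: [0.587, -0.2072, 0.0394]
ee_rot: [2.057, 2.372, 0.002]
force: [-0.3, 0.8, -0.0]
width: 1.003
gripper_force: 0.0
t 18.4 st [ 0.0065 -0.3476] z 0.0394 yang 8.15 tilt [ 0.0021 -0.0004] F [-0.3  0.8 -0. ] w 0.0921
```

```bash
python3 -m pendant '[0.008,0,0,0,0,0,0.0918,0.012,0,0,0,0,0,0.0918,0.012,0,0,0,0,0,0.0918,0.012,0,0,0,0,0,0.0918,0.012,0,0,0,0,0,0.0918,0.012,0,0,0,0,0,0.0918,0.012,0,0,0,0,0,0.0918,0.012,0,0,0,0,0,0.0918,0.012,0,0,0,0,0,0.0918,0.012,0,0,0,0,0,0.0918]'; python3 -c "
from h import *; where()"
```

```text
clock: 19.65
position: [0.5694, -0.0915, 0.0379]
ee_rot: [-2.058, -2.373, 0.0]
force: [0.2, -2.3, 1.9]
width: 1.004
gripper_force: 1.3
t 19.65 st [ 0.0055 -0.2307] z 0.0379 yang 8.13 tilt [-0.0002  0.    ] F [ 0.2 -2.3  1.9] w 0.0922
```

```bash
python3 -m pendant '[0.01,0,0,0,0,0,0.0918,0.01,0,0,0,0,0,0.0918,0.006,0,0,0,0,0,0.0918,0.003,0,0,0,0,0,0.0918,0,0,0,0,0,0,0.0918]'; python3 -c "
from h import *; where()"
```

```text
clock: 20.27
position: [0.5653, -0.0631, 0.0378]
ee_rot: [-2.058, -2.373, -0.0]
force: [0.8, -0.9, 0.0]
width: 0.998
gripper_force: 0.0
t 20.27 st [ 0.0056 -0.2019] z 0.0378 yang 8.14 tilt [-0.0005  0.0006] F [ 0.8 -0.9  0. ] w 0.0917
```

Nudging on until the stop shows in the force.

```bash
for i in 1 ; do python3 -m pendant '[0.002,0,0,0,0,0,0.0918,0.002,0,0,0,0,0,0.0918,0,0,0,0,0,0,0.0918]'; done; python3 -m pendant '[0.002,0,0,0,0,0,0.0918,0,0,0,0,0,0,0.0918]'; python3 -c "
from h import *; where()"
```

```text
clock: 20.65
position: [0.5649, -0.0601, 0.0379]
ee_rot: [2.058, 2.373, -0.001]
force: [-0.6, -3.9, -1.6]
width: 1.004
gripper_force: 1.7
clock: 20.9
position: [0.5649, -0.06, 0.038]
ee_rot: [2.058, 2.37, -0.003]
force: [0.2, -8.4, -2.6]
width: 1.0
gripper_force: 4.6
t 20.9 st [ 0.0056 -0.1988] z 0.038 yang 8.07 tilt [ 0.0008 -0.0029] F [ 0.2 -8.4 -2.6] w 0.0918
```

The force rises with no travel, so the tray is on its stop. One firm nudge more, then back off and lift clear.

```bash
python3 -m pendant '[0.003,0,0,0,0,0,0.0918,0,0,0,0,0,0,0.0918]'; python3 -m pendant '[-0.02,0,0,0,0,0,0.0918,-0.04,0,0,0,0,0,0.0918,-0.04,0,0,0,0,0,0.0918,-0.03,0,-0.04,0,0,0,0.0918,0,0,-0.05,0,0,0,0.0918,0,0,-0.06,0,0,0,0.0918,0,0,-0.06,0,0,0,0.0918,0,0,0,0,0,0,0.0918,0,0,0,0,0,0,0.0918]'
python3 - <<'E'
from h import *
where(); o=observe(); c=wcam(o); w=get_image("wrist"); s=get_image("scene")
cv2.imwrite("pics/end.png",np.vstack([cv2.resize(w[0:240,:,::-1],(720,270)),cv2.resize(s[190:345,200:500,::-1],(600,310))[:, :].copy() if 0 else cv2.resize(s[190:325,200:490,::-1],(720,320))]))
E
```

```text
clock: 21.15
position: [0.5648, -0.0599, 0.0381]
ee_rot: [2.057, 2.367, -0.005]
force: [1.5, -17.4, -6.2]
width: 1.001
gripper_force: 8.8
clock: 22.28
position: [0.5825, -0.1825, 0.2477]
ee_rot: [-2.057, -2.373, -0.001]
force: [-0.4, 0.3, -0.9]
width: 1.0
gripper_force: 0.0
t 22.27 st [ 0.0055 -0.3226] z 0.2477 yang 8.17 tilt [-0.0001  0.0012] F [-0.4  0.3 -0.9] w 0.0918
```

View pics/end.png

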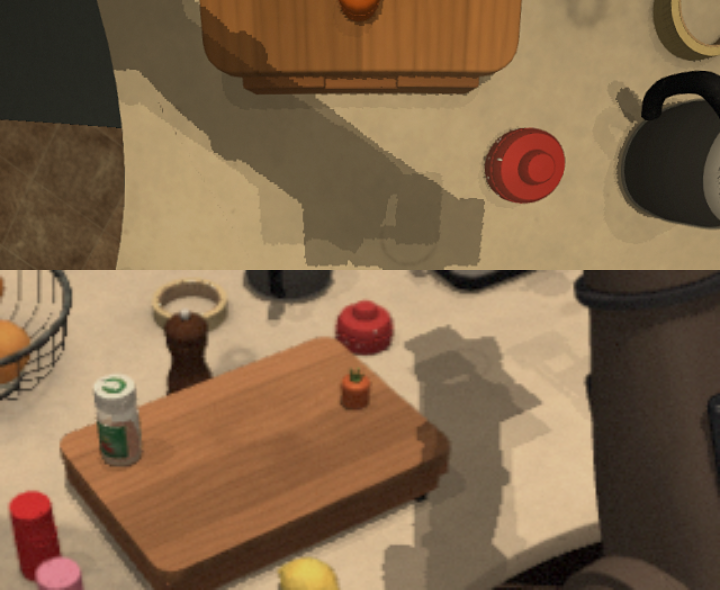

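The tray is home, with its front visible just outside the board's end at (360,85). The board is empty except for the stalk end at (355,390) and the salt jar at (118,425), both upright and in place. The mill, timer and lemon look undisturbed.

```bash
python3 -c "
from cell import *; print(sign_off())"
```

```text
the job is handed in; nothing more can be done
None
```

I swept all four slices into the tray and pushed it home against its stop, with the stalk end and salt jar left standing in place, then handed the job in at about 22 s; no verdict came back.

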